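# Back off the vial feed wheel by one notch

### The arm

A 6-joint arm with a two-finger parallel gripper is mounted at the origin on the work surface. World frame = base frame: x ahead of the robot, y to its left, z up, the work surface at z = 0. Lengths are in mm, angles in rad, forces in N, time in s.
With the tool pointing down it reaches from about 350 to 875 mm from the base axis. Payload 4.2 kg.
Tool frame: the origin (TCP) lies at the very end of the fingers, on their centre line; the grasp point (between the pads) lies 19 mm behind it; y points along the fingers, z is the direction in which the jaws open and shut, and the axes are right-handed (so a half turn about y gives the same grasp; the last joint's range is limited). The gripper opens to 87 mm and grips with 3 to 60 N. Pads are 19 mm wide; open, the fingers measure 117 mm over their backs; the gripper's body (75 mm by 190 mm) begins 51 mm behind the grasp point.
Start: joints at [1.471, 0.385, 0.008, 0, -1.194, -0.259], TCP at [219.436, 585.19, 222.55] pointing down, gripper open.
Joint ranges: [-3.14, 3.14], [-1.21, 2.06], [-1.07, 1.41], [-3.16, 2.05], [-2.99, -0.16], [-3.1, 3.1]. Speed limits (rad/s): [2.79, 2.79, 3.14, 3.14, 3.14, 3.14].

### API

Orientations are given as a rotation vector (axis times angle).
In Python, from bench import sensors, cams, order gives the robot as it stands.
- The arm moves only by the tool move_arm, never from a script. Its argument "deltas" is one flat list of numbers, 7 for each row, row after row: the shift along the tool's x, y, z in cm, then the turn, a rotation vector about the tool's x, y, z in degrees, then the opening, from 0 (shut) to 1 (fully open). In form: [x, y, z, wx, wy, wz, grip, x, y, z, wx, wy, wz, grip, ...]. A call has 1 to 12 rows; each row shifts and turns the pose as measured when the row begins, along the tool's axes as they then stand; what a row does not reach is not made up. A row lasts 1/10 s, in which the tool goes at most 50 mm and 8.59 degrees, less where a joint would pass 70% of its speed; a pose out of reach is approached as far as the arm can. A call with a gripper value outside its range is refused whole. The fingers move at their own pace and stop on an object; the grip force is fixed at half the most. Time passes only in rows, so rows that do not move let the fingers close. It gives the time, the measured TCP pose, the force and the opening at its end, in the units of the state.
- sensors.sense(): the state, without advancing time (a new reading comes with each control period).
- cams.get_image(name): name is "scene" or "top"; returns a dict with "frame" (384x512x3 uint8, red, green, blue), "intrinsics" (3x3 intrinsics, pixels), "dist" ([k1, k2, p1, p2, k3] as OpenCV has them; the pictures are not rectified), "T" (4x4, takes a point from camera to world coordinates). Camera axes: x right, y down, z forward; pixel columns grow to the right and rows downward; lengths in mm; the calibration is good to about 2 mm. A picture is of the moment at which its call begins. There is no depth.
- order.sign_off(): hands the job in, once; it reports no verdict.
The state is a dict: "time_s": time; "joints": joint angles; "qd": joint speeds; "effort": joint torques, N m; "tool_pos": TCP position; "orientation": TCP orientation; "contact_force": force on the tool from outside, world axes, zero at the start; "moment": the same for the moment, N m; "gripper_width": opening from 0.0 (shut) to 1.0 (fully open).
Only numpy, scipy, OpenCV 4.12 (cv2) and the standard library are available. Lean on these libraries where they do the work, as an engineer would, in place of code of your own. Each camera call takes 0.05 s, during which the arm holds its last target.

### The job

The vial feed wheel has been advanced one place too far. With a fingertip, lift the red pawl by its thumb tab and tip it right back so that it stays up, then push the wheel back one notch by one of its pins (clockwise seen from above, so that the orange pin comes to the white pointer), and tip the pawl down again so that its nose is fully home in the new notch. Only push, lightly; pick nothing up, and leave the vials and the other things on the bench where they are.

Things in the scene. Friction and masses are not known exactly. Their poses are not given: they have to be found in the camera images.
- feeder: Fixed round grey base, 300 mm across, 14 mm thick, set anywhere and turned; origin at the centre of its underside, on the wheel's upright axis. +y points from the axis to the pawl, -x to the white pointer.
- wheel_deck (a point): Centre of the top of the flat aluminium wheel's deck, on its axis, 32 mm above the bench. The wheel is 200 mm across; a hub knob 36 mm across rises to 48 mm. On the rim, 78 to 100 mm from the axis, stand eight saw teeth 45 degrees apart, tops at 44 mm. Four push pins, 12 mm across, stand 65 mm from the axis, 90 degrees apart, tops at 77 mm: one with an orange sleeve, three black.
- pointer (a point): Middle of the top of the white pointer block (30 mm radially x 12 mm), fixed on the base 127 mm from the wheel's axis, 40 mm above the bench, with an orange line on top.
- feed_wheel (a joint): Wheel angle, rad: 0 within 0.06 at the start, growing anticlockwise seen from above; one notch back (clockwise) is -0.785, with the orange pin at the pointer. With the pawl down it cannot go back more than about 0.13 from 0. A stiff bearing (0.15 N m, 2 to 3 N at a pin) holds it wherever it is left. A seated nose has about 0.11 rad of play either way.
- orange_pin (a point): Centre of the top of the orange push pin, which turns with the wheel: 65 mm from the axis, 77 mm above the bench, 45 mm above the deck. At the start it stands 45 degrees anticlockwise (seen from above) of the pointer.
- pawl (a joint): Red pawl's angle, rad: 0 down, nose home between two teeth; 1.5 tipped right back against its stop. Pushing the tab away from the wheel lifts it. It swings freely by its own weight (150 g, under 1 N at the tab): past about 0.78 it falls back to 1.5 and stays up, arm upright, tab lying outward. Pushed toward the wheel by the outer face of the upright arm, it falls down again below about 0.78.
- pawl_hinge (a point): Middle of the pawl's level hinge pin, parallel to the feeder's x axis, 132 mm from the wheel's axis toward feeder +y, 52 mm above the bench. Bracket cheeks on both sides, 46 mm over their outsides, reach 60 mm height. The pawl is L-shaped: an arm 14 mm wide, 8 mm thick reaches 51 mm from here toward the wheel, and the thumb tab stands up from here.
- pawl_tab (a point): Middle of the free end of the thumb tab (32 mm wide across feeder x, 6 mm thick), 55 mm from the hinge pin: 107 mm above the bench, upright, when the pawl is down.
- pawl_nose (a point): Middle of the lower end of the pawl's nose (10 mm wide, 16 mm long radially), 89 mm from the wheel's axis when the pawl is down.
- vial_a: white-capped amber vial, 22 mm across, 45 mm tall, standing on the feeder's grey base. Bystander; origin at the centre of its underside.
- vial_b: blue-capped amber vial, 22 mm across, 45 mm tall, standing on the feeder's grey base. Bystander; origin at the centre of its underside.
- amber_bottle: black-capped amber bottle, 68 mm across, 125 mm tall. Bystander; origin at the centre of its underside.
- white_jar: white jar with a red lid, 72 mm across, 75 mm tall. Bystander; origin at the centre of its underside.
- beaker: white ceramic beaker, 72 mm across, 90 mm tall. Bystander; origin at the centre of its underside.
- screwdriver: screwdriver lying flat, 190 mm long. Bystander.
- carton: small cardboard carton, 90 x 120 x 50 mm. Bystander; origin at the centre of its underside.

How it is judged (in metres and radians):
On the way, in this order (a step that is already met when the one before it is completed fails the run):
1. the pawl is lifted and tipped back while the wheel is still in its first notch (value of joint pawl above 1.2 rad and value of joint feed_wheel between -0.2 and 0.3 rad), for 0.1 s.
2. with the pawl up, the wheel is turned back one notch (value of joint pawl above 1 rad and value of joint feed_wheel between -0.935 and -0.585 rad), for 0.1 s.
At the end, for the whole second after the job is handed in: The wheel stands at rest one notch back (-0.785 rad, 0.15 further back or 0.20 short at most) and the pawl is fully down in the new notch (under 0.06 rad), at rest (value of joint feed_wheel between -0.935 and -0.585 rad and value of joint pawl below 0.06 rad and velocity of joint feed_wheel between -0.05 and 0.05 rad/s and velocity of joint pawl below 0.05 rad/s); the robot touches nothing.
It fails at once if a bystander is lifted, knocked or moved more than 25 mm (distance of any of vial_a, vial_b, amber_bottle, white_jar, beaker, screwdriver, carton from where it was at the start of the episode above 0.025 m).
It fails at once if the wheel is turned back two notches (value of joint feed_wheel below -1.4 rad).
It fails at once if the wheel is turned on forward by a notch (value of joint feed_wheel above 0.6 rad).
It fails at once if the feeder is gripped hard or forced (over 30 N) (contact force between the fingers and feeder above 30 N).
It also fails if it takes over 53 s, if anything falls off the work surface, if the arm or the gripper's body presses on something with over 40 N, if the wrist force passes 120 N, or if a joint passes its speed limit or range.

## Working session

There is one attempt and no reset: what is moved stays moved. The work goes in short steps, Python scripts to look and compute and a tool call to move; the robot and the scene stay as the last step left them, time stands still between calls to the robot, and variables do not carry over. Pictures are saved under pics/ and viewed, and the job is handed in when it is done.

Besides the shell and the picture viewer there is one more tool, called by a JSON object that holds its "method" and its "body", one argument or row to a line. move_arm: Moves the arm, as the interface text tells. Its arguments: {"type":"object","properties":{"deltas":{"type":"array"}},"required":["deltas"]}

```bash
ls; mkdir -p pics; python3 - <<'E'
from bench import sensors,cams
import cv2,numpy as np
for n in("scene","top"):
    d=cams.get_image(n); f=d["frame"]; cv2.imwrite(f"pics/{n}0.png",cv2.resize(f[:,:,::-1],(800,600),interpolation=cv2.INTER_CUBIC)); cv2.imwrite(f"raw_{n}.png",f[:,:,::-1])
    print(n,d["intrinsics"],d["dist"],np.round(d["T"],4).tolist())
print(sensors.sense())
E
```

```text
pics
scene [[435.60458418   0.         251.22942957]
 [  0.         435.60458418 192.1668554 ]
 [  0.           0.           1.        ]] [-0.04427418  0.          0.          0.          0.        ] [[-0.0661, 0.7055, -0.7056, 1308.5282], [0.9977, 0.0384, -0.0552, 88.6729], [-0.0118, -0.7077, -0.7064, 904.1944], [0.0, 0.0, 0.0, 1.0]]
top [[416.2081269    0.         258.42849745]
 [  0.         416.2081269  192.99679898]
 [  0.           0.           1.        ]] [-0.1262948  0.         0.         0.         0.       ] [[-0.0075, -0.9982, 0.059, 446.3119], [-0.9997, 0.009, 0.0241, 0.5616], [-0.0245, -0.0588, -0.998, 1299.3385], [0.0, 0.0, 0.0, 1.0]]
{'time_s': 0.1, 'joints': array([ 1.47061216e+00,  3.85489454e-01,  6.75153815e-03, -4.17327002e-04,
       -1.19399435e+00, -2.58615876e-01]), 'qd': array([-0.00061743, -0.00101674,  0.00222004,  0.00048776, -0.00032728,
        0.00108797]), 'effort': array([-3.52252182e-04, -3.91688848e+01,  1.87936234e+01,  4.23189774e+00,
        1.34581453e-02, -7.68974883e-05]), 'tool_pos': array([219.26039744, 584.7016742 , 221.56140972]), 'orientation': array([-0.36728992, -2.02373163,  2.02776807]), 'contact_force': array([-0.17126037, -0.69199564, -0.17162692]), 'moment': array([ 0.0104074 , -0.05292193,  0.02893887]), 'gripper_width': 0.9988408413881243}
```

View pics/scene0.png

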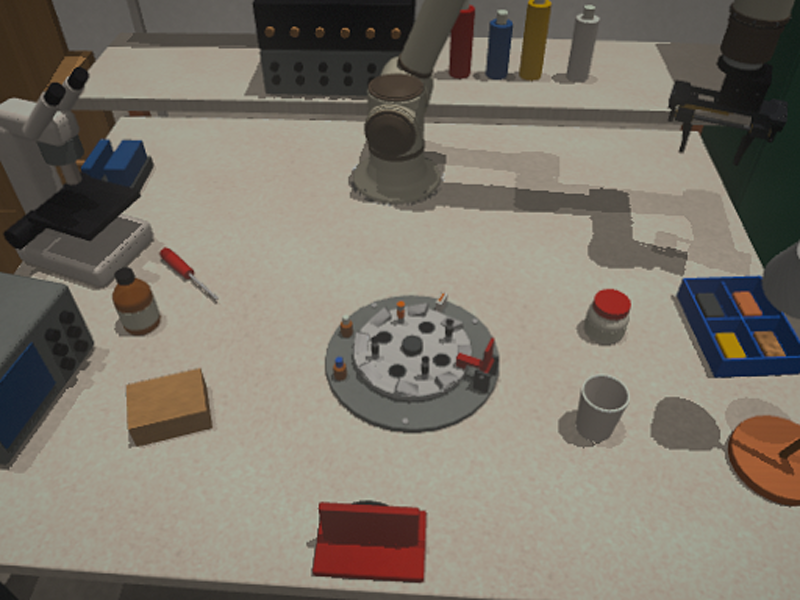

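View pics/top0.png

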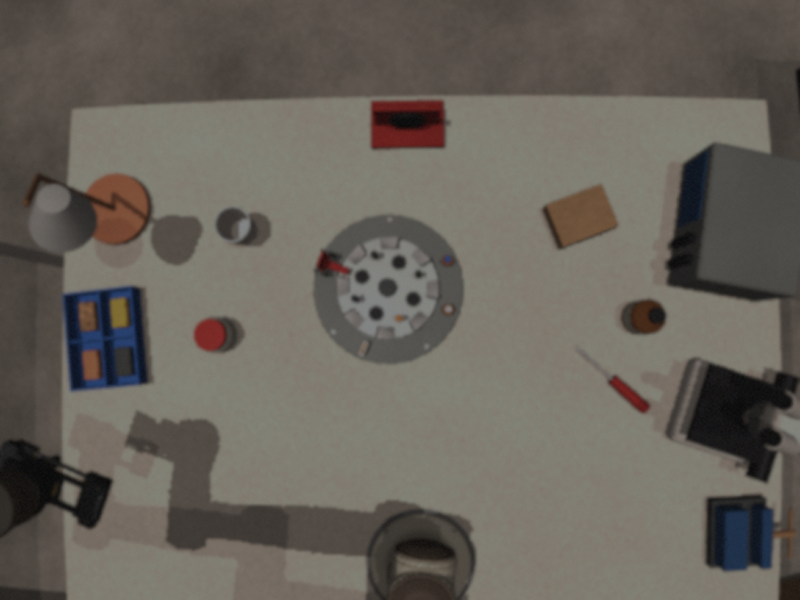

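```bash
python3 - <<'E'
import cv2
a=cv2.imread("raw_top.png")[125:245,190:310]; cv2.imwrite("pics/tc.png",cv2.resize(a,(600,600),interpolation=cv2.INTER_CUBIC))
a=cv2.imread("raw_scene.png")[175:285,200:330]; cv2.imwrite("pics/sc.png",cv2.resize(a,(780,660)[:1]+(660,),interpolation=cv2.INTER_CUBIC)[:600])
E
```

```text
(no output)
```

View pics/tc.png

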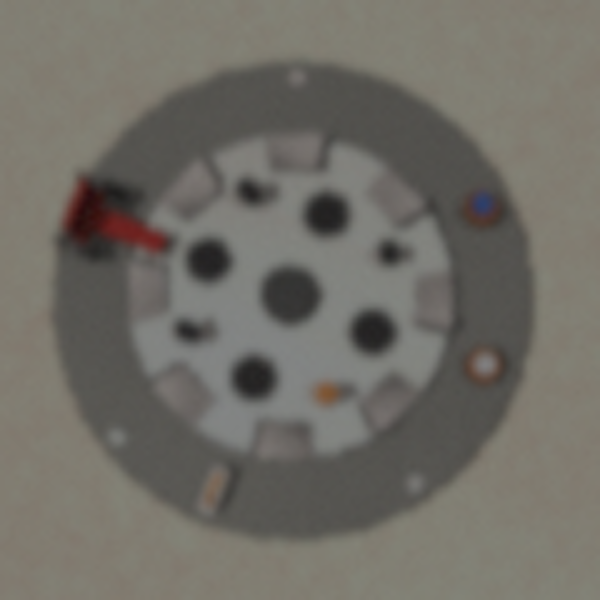

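View pics/sc.png

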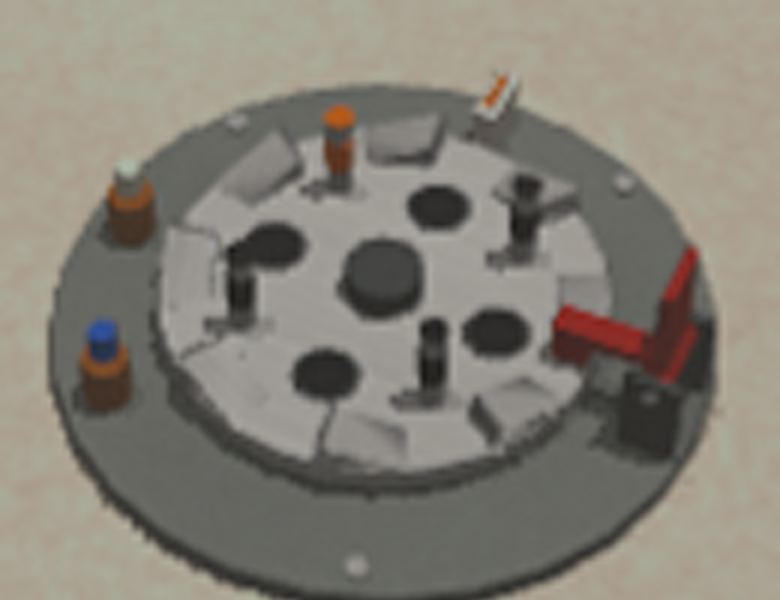

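```bash
cat > h.py <<'E'
import numpy as np,cv2
K={"scene":np.array([[435.60458418,0,251.22942957],[0,435.60458418,192.1668554],[0,0,1]]),"top":np.array([[416.2081269,0,258.42849745],[0,416.2081269,192.99679898],[0,0,1]])}
D={"scene":np.array([-0.04427418,0,0,0,0]),"top":np.array([-0.1262948,0,0,0,0])}
T={}
def load():
    from bench import cams
    for n in K: T[n]=np.array(cams.get_image(n)["T"])
T={"scene":np.array([[-0.0661,0.7055,-0.7056,1308.5282],[0.9977,0.0384,-0.0552,88.6729],[-0.0118,-0.7077,-0.7064,904.1944],[0,0,0,1]]),
"top":np.array([[-0.0075,-0.9982,0.059,446.3119],[-0.9997,0.009,0.0241,0.5616],[-0.0245,-0.0588,-0.998,1299.3385],[0,0,0,1]])}
def at(n,uv,z):
    p=cv2.undistortPoints(np.array([[uv]],float),K[n],D[n])[0,0]
    d=T[n][:3,:3]@np.array([p[0],p[1],1]);o=T[n][:3,3]
    return o+d*(z-o[2])/d[2]
def proj(n,P):
    R=T[n][:3,:3].T;t=-R@T[n][:3,3]
    return cv2.projectPoints(np.array(P,float).reshape(-1,1,3),cv2.Rodrigues(R)[0],t,K[n],D[n])[0].reshape(-1,2)
E
python3 - <<'E'
from h import *
tc=lambda u,v:((u+.5)/5-.5+190,(v+.5)/5-.5+125)
sc=lambda u,v:((u+.5)/6-.5+200,(v+.5)/6-.5+175)
for nm,z,t,s in[("hub",48,(291,295),(386,267)),("pointer",40,(214,490),(497,92)),("orange",77,(326,393),(340,116)),("tab",107,(84,212),(692,255)),
 ("screwA",14,(297,76),(357,566)),("screwB",14,(116,437),(625,183)),("screwC",14,(416,484),(238,121)),
 ("bp1",77,(242,192),(434,328)),("bp2",77,(384,252),(240,252)),("bp3",77,(184,329),(526,185))]:
    print(nm,np.round(at("top",tc(*t),z),1),np.round(at("scene",sc(*s),z),1))
E
```

```text
hub [549.   62.7  48. ] [551.1  61.6  48. ]
pointer [431.7 110.5  40. ] [431.6 108.4  40. ]
orange [488.6  41.   77. ] [488.2  37.9  77. ]
tab [593.6 179.6 107. ] [589.9 187.7 107. ]
screwA [689.2  59.8  14. ] [685.1  56.1  14. ]
screwB [464.6 173.5  14. ] [462.5 169.7  14. ]
screwC [434.2 -12.   14. ] [431.7 -14.6  14. ]
bp1 [608.1  89.9  77. ] [609.2  83.8  77. ]
bp2 [571.5   6.2  77. ] [5.717e+02 2.000e-01 7.700e+01]
bp3 [527.1 124.6  77. ] [525.9 121.   77. ]
```

```bash
cat >> h.py <<'E'
C=np.array([549.5,62.]);ang=np.radians(68.06);FY=np.array([np.cos(ang),np.sin(ang)]);FX=np.array([FY[1],-FY[0]])
def F(x,y,z): p=C+FX*x+FY*y; return [p[0],p[1],z]
def st(s):
    from scipy.spatial.transform import Rotation as R
    M=R.from_rotvec(s["orientation"]).as_matrix()
    p=s["tool_pos"];d=p[:2]-C
    print("t",s["time_s"],"p",np.round(p,1),"feeder xy",np.round([d@FX,d@FY],1),"F",np.round(s["contact_force"],1),"g",round(s["gripper_width"],2))
    return M
E
python3 - <<'E'
from h import *
from bench import sensors
M=st(sensors.sense());print(np.round(M,3))
import math
s={"tabL":F(-16,132,107),"tabR":F(16,132,107),"ci":F(-23,132,60),"co":F(23,132,60),"nose":F(0,89,44),"pt":F(-127,0,40)}
w=-0.05
for k in range(4):
    a=np.radians(158.06+45+90*k)+w
    s[f"pin{k}"]=[C[0]+65*np.cos(a),C[1]+65*np.sin(a),77]
for n,f,o in(("top",5,(190,125)),("scene",6,(200,175))):
    im=cv2.imread("pics/%s.png"%("tc" if n=="top" else "sc"))
    for k,P in s.items():
        u=(proj(n,P)[0]-o+.5)*f-.5
        cv2.drawMarker(im,tuple(int(round(x)) for x in u),(0,255,0),0,12,1)
    cv2.imwrite(f"pics/ov_{n}.png",im)
E
```

```text
t 0.1 p [219.3 584.7 221.6] feeder xy [-501.6  361.5] F [-0.2 -0.7 -0.2] g 1.0
[[-0.936 -0.001 -0.351]
 [ 0.351 -0.002 -0.936]
 [-0.    -1.     0.002]]
```

View pics/ov_top.png

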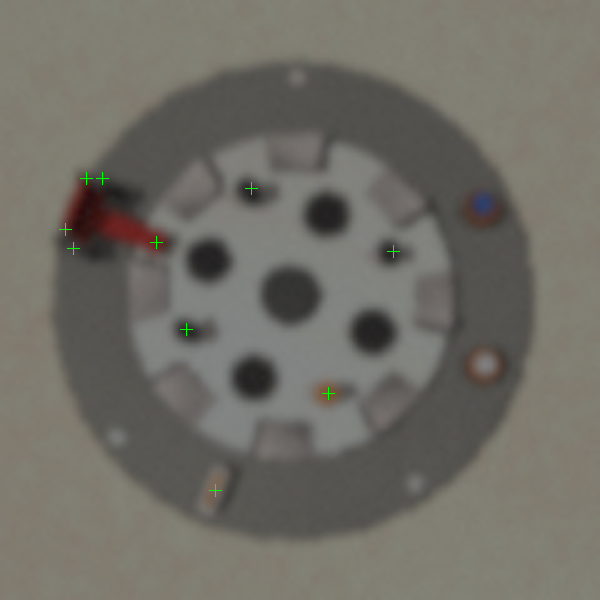

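View pics/ov_scene.png

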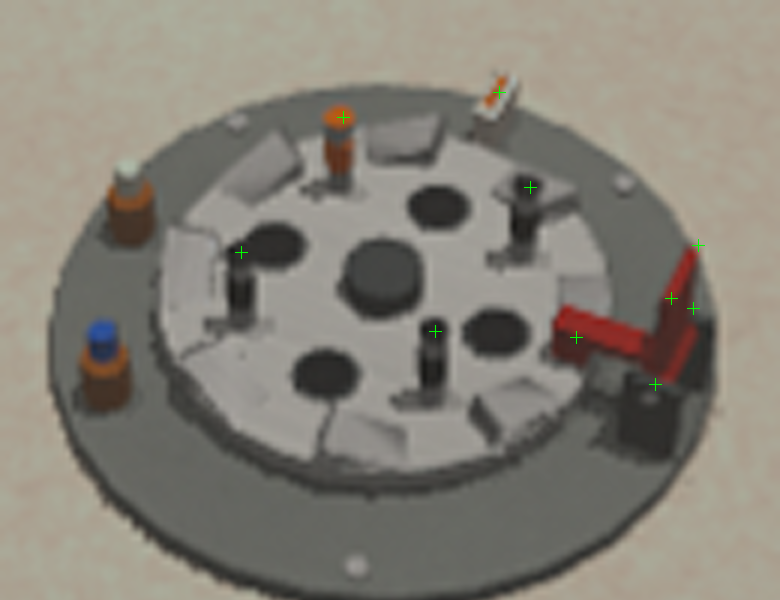

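{"method": "move_arm", "body": {
  "deltas": [-2,0,1.1,0,0,0,0,-4.1,0,2.2,0,0,0,0,-4.1,0,2.2,0,0,0,0,-4.1,0,2.2,0,0,0,0,-4.1,0,2.2,0,0,0,0,-4.1,0,2.2,0,0,0,0,-4.1,0,2.2,0,0,0,0,-4.1,0,2.2,0,0,0,0,-4.1,0,2.2,0,0,0,0,-4.1,0,2.2,0,0,0,0,-4.1,0,2.2,0,0,0,0,-2,0,1.1,0,0,0,0]
}}

```text
time_s: 1.3
tool_pos: [565.1, 176.7, 218.4]
orientation: [-0.359, -2.015, 2.037]
contact_force: [0.1, 0.4, -0.0]
gripper_width: 0.033
```

```bash
python3 - <<'E'
from h import *
from bench import sensors
s=sensors.sense();M=st(s);print(np.round(M,3),s["joints"])
E
```

```text
t 1.3 p [565.1 176.7 218.4] feeder xy [-28.4 112.2] F [ 0.1  0.4 -0. ] g 0.03
[[-0.938 -0.006 -0.348]
 [ 0.348 -0.01  -0.938]
 [ 0.002 -1.     0.011]] [ 0.5788604   0.33639138 -0.07785339  0.00519894 -1.16709757  0.63464617]
```

{"method": "move_arm", "body": {
  "deltas": [0,0.8,0,0,8.3,0,0,0,0.8,0,0,8.3,0,0,0,0.8,0,0,8.3,0,0,0,0.8,0,0,8.3,0,0,0,0.8,0,0,8.3,0,0,0,0.8,0,0,8.3,0,0,0,0.8,0,0,8.3,0,0,0,0.8,0,0,8.3,0,0,0,0.8,0,0,8.3,0,0,0,0.8,0,0,8.3,0,0,0,0.8,0,0,8.3,0,0,0,0,0,0,0,0,0]
}}

```text
time_s: 2.5
tool_pos: [560.7, 157.1, 122.8]
orientation: [-1.388, -0.863, 0.901]
contact_force: [0.0, -0.8, -0.3]
gripper_width: 0.006
```

```bash
python3 - <<'E'
from h import *
from bench import sensors
s=sensors.sense();M=st(s);print(np.round(M,3),s["joints"], np.degrees(np.arctan2(M[1,0],M[0,0])))
E
```

```text
t 2.5 p [560.7 157.1 122.8] feeder xy [-25.1  92.4] F [ 0.  -0.8 -0.3] g 0.01
[[ 0.423 -0.018 -0.906]
 [ 0.906 -0.015  0.423]
 [-0.021 -1.     0.01 ]] [ 0.55299524  0.41219785 -0.22069236  0.00403892 -0.96124653 -0.99250284] 64.95889825041448
```

{"method": "move_arm", "body": {
  "deltas": [0,0,-0.5,-0.6,-3.1,-1.2,0,0.2,0,-0.5,0,0,0,0,0.2,0,-0.5,0,0,0,0,0.2,0.3,-0.5,0,0,0,0,0.2,0.7,-0.4,0,0,0,0,0.2,0.7,0,0,0,0,0,0,0.7,0,0,0,0,0,0,0.7,0,0,0,0,0,0,0.5,0,0,0,0,0,0,0,0,0,0,0,0]
}}

```text
time_s: 3.5
tool_pos: [587.8, 155.7, 83.2]
orientation: [-1.363, -0.927, 0.932]
contact_force: [0.2, -0.4, -0.0]
gripper_width: 0.008
```

```bash
cat > look.py <<'E'
import sys
from h import *
from bench import sensors,cams
def shot(tag):
    a=cams.get_image("top")["frame"][115:245,180:310,::-1];b=cams.get_image("scene")["frame"][160:290,200:330,::-1]
    cv2.imwrite(f"pics/{tag}.png",np.hstack([cv2.resize(x,(400,400),interpolation=cv2.INTER_CUBIC) for x in(a,b)]))
if len(sys.argv)>1: shot(sys.argv[1])
s=sensors.sense();M=st(s);print(np.round(M,3), np.degrees(np.arctan2(M[1,0],M[0,0])))
E
python3 look.py a1
```

```text
t 3.6 p [588.4 156.   84.2] feeder xy [  0.9 101.7] F [ 0.4  0.4 -0.4] g 0.01
[[ 0.366 -0.001 -0.931]
 [ 0.931 -0.001  0.366]
 [-0.001 -1.     0.   ]] 68.56144104475992
```

View pics/a1.png

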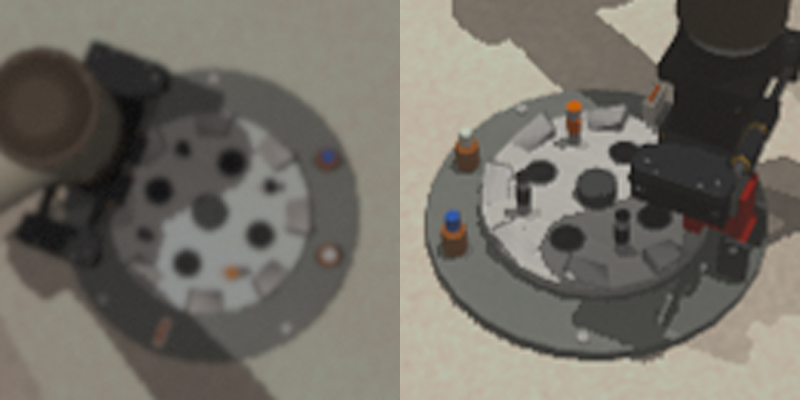

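{"method": "move_arm", "body": {
  "deltas": [0.8,0.1,0,0,0,0,0,0.7,0.1,0,0,0,0,0,0.5,0.1,0,0,0,0,0,0.5,0,0,0,0,0,0,0.5,0,0,0,0,0,0,0.5,0,0,0,0,0,0,0.5,0,0,0,0,0,0,0.5,0,0,0,0,0,0,0,0,0,0,0,0,0]
}}

```text
time_s: 4.5
tool_pos: [607.1, 202.5, 82.4]
orientation: [-1.364, -0.931, 0.929]
contact_force: [-0.1, 0.0, 0.2]
gripper_width: 0.007
```

```bash
python3 look.py a2
```

```text
t 4.6 p [606.7 201.8  82.3] feeder xy [  0.8 151.1] F [ 0.1  0.2 -0.1] g 0.01
[[ 0.365  0.001 -0.931]
 [ 0.931 -0.     0.365]
 [ 0.    -1.    -0.001]] 68.59029963337092
```

View pics/a2.png

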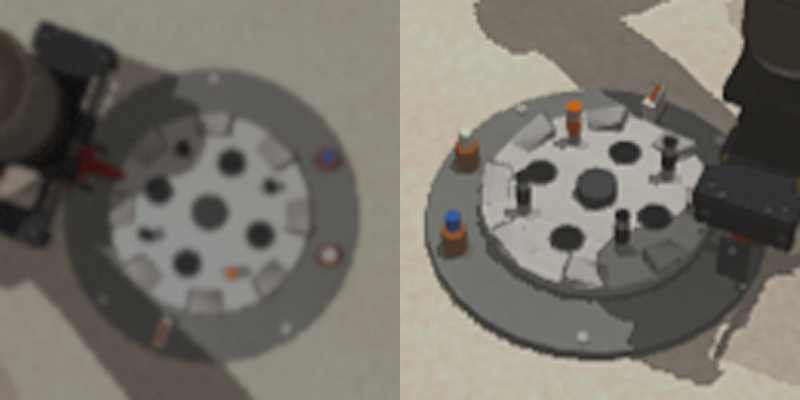

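{"method": "move_arm", "body": {
  "deltas": [0.5,0,0,0,0,0,0,0.5,0,0,0,0,0,0,0.5,0,0,0,0,0,0,0,0,0,0,0,0,0,0,0,0,0,0,0,0]
}}

```text
time_s: 5.1
tool_pos: [612.7, 216.9, 82.4]
orientation: [-1.364, -0.93, 0.929]
contact_force: [-0.5, 0.3, -0.9]
gripper_width: 0.005
```

```bash
python3 look.py a3
```

```text
t 5.2 p [612.6 216.7  82.5] feeder xy [  0.8 167.1] F [ 0.6 -0.1 -0.1] g 0.0
[[ 0.366  0.001 -0.931]
 [ 0.931  0.     0.366]
 [ 0.001 -1.    -0.001]] 68.55814238122359
```

View pics/a3.png

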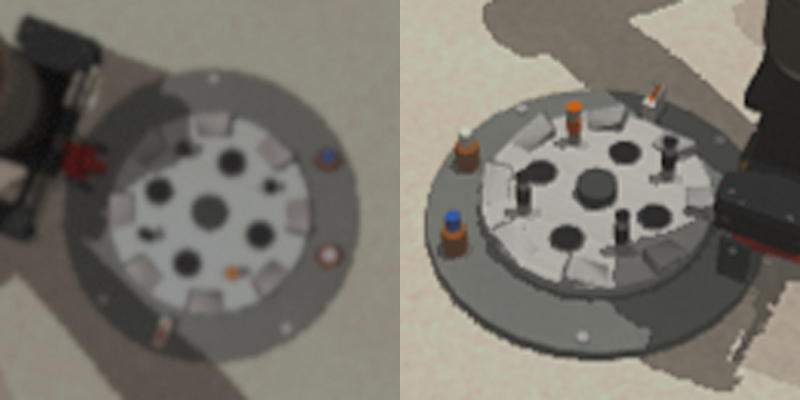

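{"method": "move_arm", "body": {
  "deltas": [0,-0.5,0,0,0,0,0,0,-1,0,0,0,0,0,0,-1.5,0,0,0,0,0,0,-1.5,0,0,0,0,0,0,-0.8,0,0,-7,0,0,0,0,0,0,-7,0,0,0,0,0,0,-7,0,0,-3,0,1,0,0,0,0,-4,0,2,0,0,0,0,-4,0,2.4,0,0,0,0,-4,0,2.4,0,0,0,0,-3,0,2,0,0,0,0]
}}

```text
time_s: 6.4
tool_pos: [518.0, 33.8, 146.4]
orientation: [-1.21, -1.233, 1.209]
contact_force: [1.0, -0.2, -0.5]
gripper_width: 0.005
```

```bash
python3 look.py a4
```

```text
t 6.5 p [516.4  32.5 146.6] feeder xy [-19.7 -39.8] F [ 1.4  0.4 -0.4] g 0.01
[[-0.011  0.014 -1.   ]
 [ 1.     0.005 -0.011]
 [ 0.004 -1.    -0.014]] 90.63039399832303
```

View pics/a4.png

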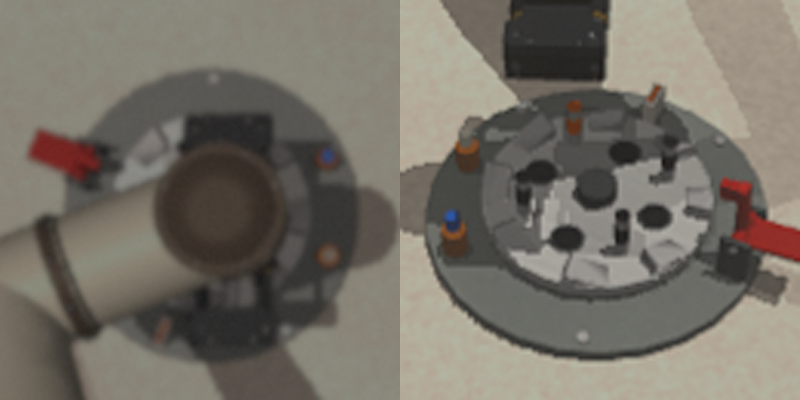

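{"method": "move_arm", "body": {
  "deltas": [-1.2,0,1.5,0,0,-0.8,0,-1.2,0,1.5,0,0,0,0,0,0.5,0,0,0,0,0,0,1.2,0,0,0,0,0,0,1.5,0,0,0,0,0,0,1.2,0,0,0,0,0,0,0.2,0,0,0,0,0,0,0,0,0,0,0,0]
}}

```text
time_s: 7.3
tool_pos: [492.5, 10.8, 101.6]
orientation: [-1.206, -1.247, 1.191]
contact_force: [-0.2, 0.3, -0.2]
gripper_width: 0.007
```

```bash
python3 look.py a5
```

```text
t 7.4 p [492.6  10.7 102.1] feeder xy [-33.6 -68.8] F [-0.1 -0.6  0.1] g 0.01
[[-0.013  0.026 -1.   ]
 [ 1.     0.022 -0.013]
 [ 0.022 -0.999 -0.026]] 90.74966536934551
```

View pics/a5.png

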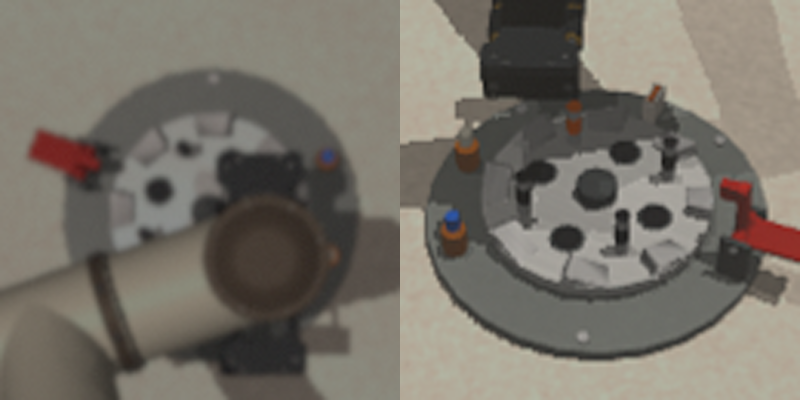

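{"method": "move_arm", "body": {
  "deltas": [-0.3,0.3,0.6,1.5,0,1.3,0,0,0.8,0,0,0,0,0,0,0.8,0,0,0,0,0,0,0.8,0,0,0,0,0,0,0.8,0,0,0,0,0,0,0.6,0,0,0,0,0,0,0,0,0,0,0,0]
}}

```text
time_s: 8.1
tool_pos: [486.9, 7.7, 58.0]
orientation: [-1.205, -1.217, 1.221]
contact_force: [-0.0, 0.2, 0.2]
gripper_width: 0.008
```

```bash
python3 look.py
```

```text
t 8.1 p [486.9   7.7  58. ] feeder xy [-37.8 -73.8] F [-0.   0.2  0.2] g 0.01
[[-0.013 -0.001 -1.   ]
 [ 1.    -0.003 -0.013]
 [-0.003 -1.     0.001]] 90.74826818673556
```

{"method": "move_arm", "body": {
  "deltas": [0.8,-0.2,0,0,0,0,0,0.6,0,0,0,0,0,0,0.5,0,0,0,0,0,0,0.5,0,0,0,0,0,0,0.5,0,0,0,0,0,0,0.5,0,0,0,0,0,0,0.5,0,0,0,0,0,0,0.5,0,0,0,0,0,0,0.5,0,0,0,0,0,0,0,0,0,0,0,0,0]
}}

```text
time_s: 9.1
tool_pos: [484.0, 59.8, 60.0]
orientation: [-1.203, -1.213, 1.225]
contact_force: [-0.5, -0.2, 1.6]
gripper_width: 0.006
```

```bash
python3 look.py a6
```

```text
t 9.2 p [483.8  59.4  60. ] feeder xy [-59.9 -26.9] F [ 0.3 -0.2 -0.3] g 0.0
[[-0.013 -0.005 -1.   ]
 [ 1.    -0.005 -0.013]
 [-0.005 -1.     0.005]] 90.72725265609945
```

View pics/a6.png

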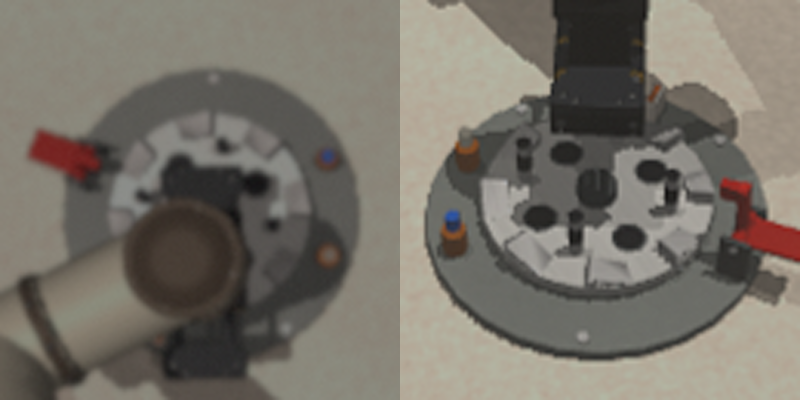

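```bash
cat > wa.py <<'E'
from h import *
def wa(uv,s=400/130,o=(200,160),off=400):
    p=at("scene",((uv[0]-off+.5)/s-.5+o[0],(uv[1]+.5)/s-.5+o[1]),77)[:2]-C
    a=np.degrees(np.arctan2(p[1],p[0]))
    w=(a-158.06-45)
    print(np.round(p,1),round(np.hypot(*p),1),"mod90 wheel",round(np.radians((w+90)%90-90),3))
E
python3 - <<'E'
from wa import *
for u in[(524,143),(672,153),(576,217)]:wa(u)
E
```

```text
[-14.2 -63.9] 65.4 mod90 wheel -0.621
[-9.6 61.2] 62.0 mod90 wheel -0.247
[ 64.8 -15.3] 66.6 mod90 wheel -0.634
```

```bash
python3 - <<'E'
from wa import *
from bench import cams
f=cams.get_image("scene")["frame"][175:275,205:325,::-1]
cv2.imwrite("pics/a7.png",cv2.resize(f,(720,600),interpolation=cv2.INTER_CUBIC))
E
```

```text
(no output)
```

View pics/a7.png

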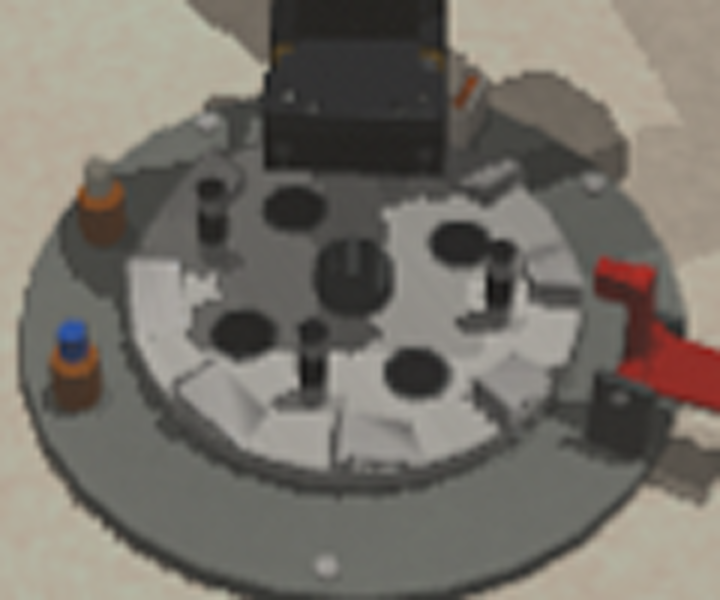

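```bash
python3 - <<'E'
from wa import *
for u in[(211,188),(501,250),(314,330)]:wa(u,6,(205,175),0)
E
```

```text
[-15.  -64.5] 66.2 mod90 wheel -0.631
[14.2 61.4] 63.1 mod90 wheel -0.63
[ 62.8 -15.2] 64.6 mod90 wheel -0.64
```

{"method": "move_arm", "body": {
  "deltas": [0.4,0,0,0,0,0,0,0.3,0,0,0,0,0,0,0.1,0,0,0,0,0,0,0,0,0,0,0,0,0]
}}

```text
time_s: 9.65
tool_pos: [484.8, 67.0, 60.0]
orientation: [-1.205, -1.212, 1.224]
contact_force: [0.7, -2.3, -0.8]
gripper_width: 0.002
```

```bash
python3 look.py; python3 - <<'E'
from wa import *
from bench import cams
f=cams.get_image("scene")["frame"][175:275,205:325,::-1]
cv2.imwrite("pics/a8.png",cv2.resize(f,(720,600),interpolation=cv2.INTER_CUBIC))
E
```

```text
t 9.65 p [484.8  67.   60. ] feeder xy [-61.9 -19.5] F [ 0.7 -2.3 -0.8] g 0.0
[[-0.012 -0.004 -1.   ]
 [ 1.    -0.006 -0.012]
 [-0.006 -1.     0.004]] 90.67565108061399
```

View pics/a8.png

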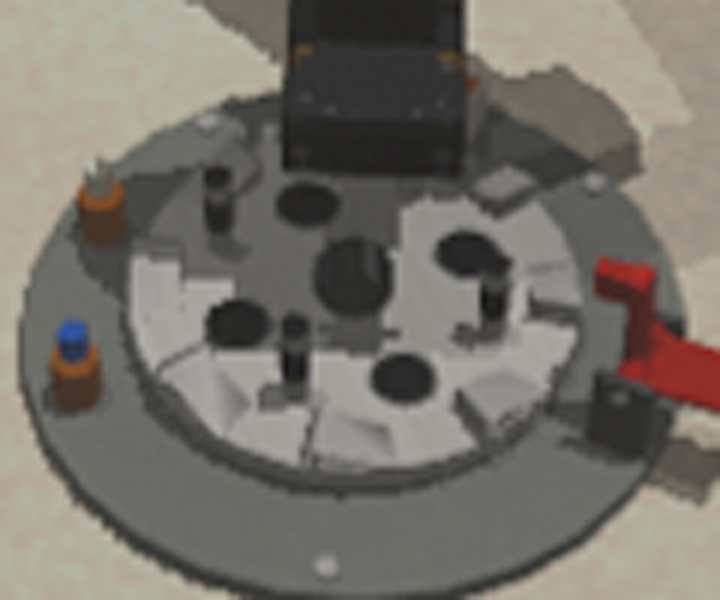

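```bash
python3 - <<'E'
from wa import *
for u in[(218,177),(495,266),(295,326)]:wa(u,6,(205,175),0)
E
```

```text
[-21.7 -62. ] 65.7 mod90 wheel -0.739
[23.4 59. ] 63.5 mod90 wheel -0.781
[ 61.1 -23.2] 65.4 mod90 wheel -0.765
```

{"method": "move_arm", "body": {
  "deltas": [0.15,0,0,0,0,0,0,0,0,0,0,0,0,0,-0.6,0,0,0,0,0,0,-0.6,0,0,0,0,0,0,0,-1,0,0,0,0,0,0,-2,0,0,0,0,0,0,-2,0,0,0,0,0,0,-2,0,0,0,0,0,0,-1.5,0,0,7.4,0,0,0,0,0,0,7.4,0,0,0,0,0,0,7.2,0,0,0,0,0,0,0,0,0]
}}

```text
time_s: 10.9
tool_pos: [485.0, 56.5, 154.8]
orientation: [-1.369, -0.919, 0.919]
contact_force: [0.1, 0.4, 0.5]
gripper_width: 0.007
```

```bash
python3 look.py a9;python3 - <<'E'
from wa import *
from bench import cams
f=cams.get_image("scene")["frame"][175:275,205:325,::-1]
cv2.imwrite("pics/a10.png",cv2.resize(f,(720,600),interpolation=cv2.INTER_CUBIC))
E
```

```text
t 11.0 p [484.9  56.5 154.3] feeder xy [-57.9 -29.3] F [-0.9  1.3 -0.2] g 0.0
[[ 0.375  0.    -0.927]
 [ 0.927 -0.001  0.375]
 [-0.001 -1.    -0.001]] 67.94905529336381
```

View pics/a10.png

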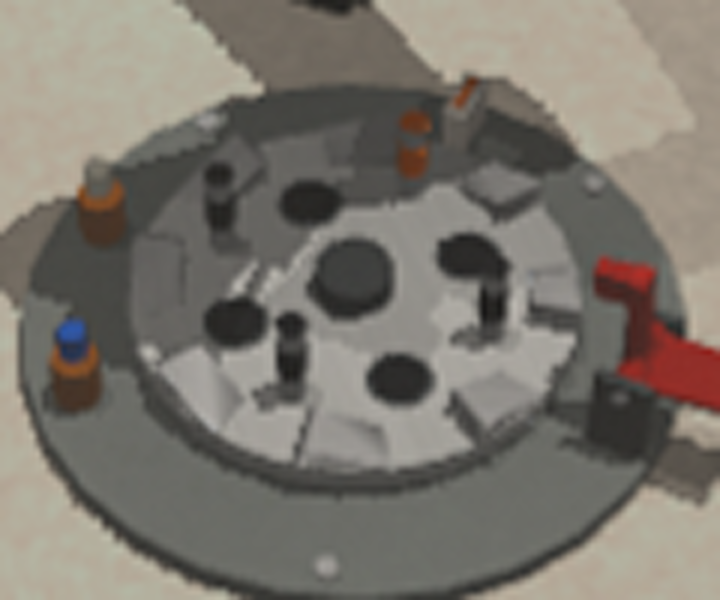

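```bash
python3 - <<'E'
from wa import *
for u in[(220,173),(493,266),(292,324),(415,121)]:wa(u,6,(205,175),0)
E
```

```text
[-24.2 -61.3] 65.9 mod90 wheel -0.778
[23.5 58.1] 62.7 mod90 wheel -0.786
[ 60.1 -24.5] 64.9 mod90 wheel -0.789
[-60.8  22.7] 64.9 mod90 wheel -0.761
```

{"method": "move_arm", "body": {
  "deltas": [2,0,-0.6,0,0,0,0,3,0,-1,0,0,0,0,3.4,0,-1,0,0,0,0,3.4,0,-1,0,0,0,0,3.4,0,-1,0,0,0,0,2.5,0,-0.7,0,0,0,0,1,0,-0.3,0,0,0,0,0,0,0,0,0,0,0]
}}

```text
time_s: 11.85
tool_pos: [607.9, 213.2, 150.5]
orientation: [-1.363, -0.923, 0.937]
contact_force: [0.1, -1.0, 0.2]
gripper_width: 0.009
```

```bash
python3 look.py
```

```text
t 11.85 p [607.9 213.2 150.5] feeder xy [ -2.4 162.1] F [ 0.1 -1.   0.2] g 0.01
[[ 0.364 -0.007 -0.931]
 [ 0.931 -0.005  0.364]
 [-0.007 -1.     0.005]] 68.64361178258586
```

Now down to z≈85.

{"method": "move_arm", "body": {
  "deltas": [0,0.6,0,0,0,0,0,0,1.2,-0.2,0,0,0,0,0,1.3,0,0,0,0,0,0,1.3,0,0,0,0,0,0,1,0,0,0,0,0,0,0.6,0,0,0,0,0,0,0,0,0,0,0,0]
}}

```text
time_s: 12.55
tool_pos: [605.1, 207.2, 84.0]
orientation: [-1.362, -0.916, 0.941]
contact_force: [-0.1, -0.9, 0.6]
gripper_width: 0.002
```

```bash
python3 look.py b1
```

```text
t 12.65 p [605.9 207.6  85.2] feeder xy [ -2.1 156.2] F [ 0.3 -0.1  0.2] g 0.01
[[ 0.366 -0.011 -0.931]
 [ 0.931 -0.006  0.366]
 [-0.01  -1.     0.008]] 68.53777555761128
```

View pics/b1.png

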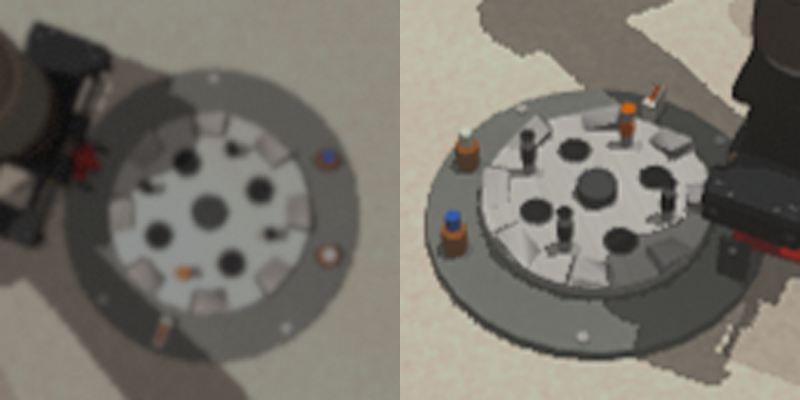

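{"method": "move_arm", "body": {
  "deltas": [-0.4,0.6,-0.2,0,0,0,0,-0.6,0,0,0,0,0,0,-0.5,0,0,0,0,0,0,-0.5,0,0,0,0,0,0,-0.5,0,0,0,0,0,0,-0.5,0,0,0,0,0,0,-0.4,0,0,0,0,0,0,-0.4,0,0,0,0,0,0,-0.4,0,0,0,0,0,0,0,0,0,0,0,0,0]
}}

```text
time_s: 13.65
tool_pos: [592.5, 164.8, 81.8]
orientation: [-1.363, -0.923, 0.935]
contact_force: [1.0, 0.6, 0.4]
gripper_width: 0.003
```

```bash
python3 look.py b2
```

```text
t 13.75 p [592.8 165.3  81.8] feeder xy [  1.6 112. ] F [-0.1  0.1 -0.4] g 0.01
[[ 0.366 -0.006 -0.931]
 [ 0.931 -0.003  0.366]
 [-0.005 -1.     0.004]] 68.56058788553668
```

View pics/b2.png

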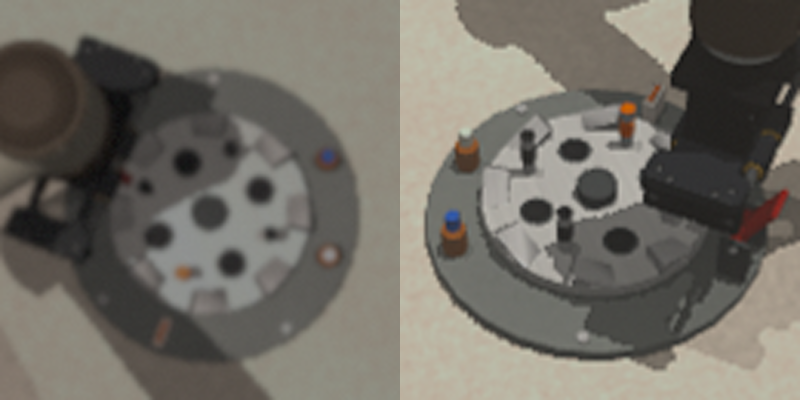

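{"method": "move_arm", "body": {
  "deltas": [-0.4,0,0,0,0,0,0,-0.4,0,0,0,0,0,0,-0.4,0,0,0,0,0,0,-0.2,0,0,0,0,0,0,0,0,0,0,0,0,0]
}}

```text
time_s: 14.25
tool_pos: [587.2, 151.4, 81.7]
orientation: [-1.363, -0.924, 0.935]
contact_force: [-0.7, -0.4, 0.6]
gripper_width: 0.003
```

```bash
python3 look.py b3
```

```text
t 14.35 p [587.4 151.7  81.7] feeder xy [ 1.7 97.4] F [ 0.4 -0.1 -0.6] g 0.01
[[ 0.365 -0.006 -0.931]
 [ 0.931 -0.003  0.365]
 [-0.005 -1.     0.004]] 68.60341370003609
```

View pics/b3.png

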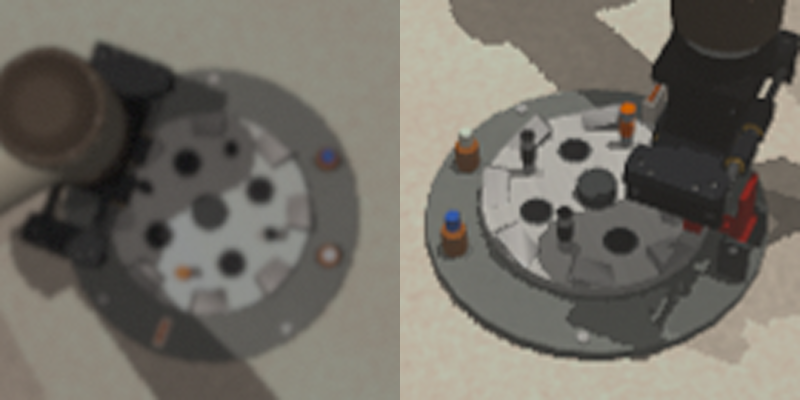

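{"method": "move_arm", "body": {
  "deltas": [0,-0.6,0,0,0,0,0,0,-2,0,0,0,0,0,0,-3,0,0,0,0,0,0,-3,0,0,0,0,0,0,-3,2,0,0,0,0,0,-1,3,0,0,0,0,0,0,3.5,0,0,0,0,0,0,3.5,0,0,0,0,0,0,3.5,0,0,0,0,0,0,3,0,0,0,0,0,0,1,0,0,0,0,0,0,0,0,0,0,0]
}}

```text
time_s: 15.55
tool_pos: [403.1, 226.9, 219.0]
orientation: [-1.362, -0.932, 0.928]
contact_force: [-0.1, -0.0, 0.5]
gripper_width: 0.005
```

```bash
python3 look.py;python3 - <<'E'
from wa import *
from bench import cams
f=cams.get_image("scene")["frame"][175:275,205:325,::-1]
cv2.imwrite("pics/c1.png",cv2.resize(f,(720,600),interpolation=cv2.INTER_CUBIC))
E
```

```text
t 15.55 p [403.1 226.9 219. ] feeder xy [-197.4   98.3] F [-0.1 -0.   0.5] g 0.01
[[ 0.364  0.001 -0.931]
 [ 0.931  0.002  0.364]
 [ 0.002 -1.    -0.   ]] 68.62789499734495
```

View pics/c1.png

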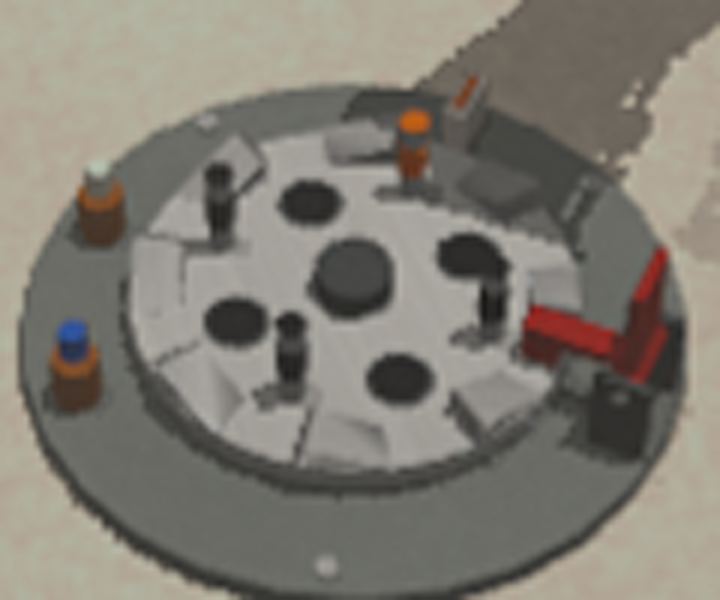

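```bash
python3 - <<'E'
from h import *
from bench import cams,sensors
f=cams.get_image("scene")["frame"][:,:,::-1].astype(int); g=cv2.imread("raw_scene.png").astype(int)
def m(x): return ((x[:,:,2]>1.8*x[:,:,1])&(x[:,:,2]>1.8*x[:,:,0])&(x[:,:,2]>60))[205:245,285:325]
a,b=m(f),m(g);print(a.sum(),b.sum(),(a^b).sum())
for k in(a,b):
    v,u=np.nonzero(k);print(u.mean(),v.mean(),u.min(),u.max(),v.min(),v.max())
d=np.abs(f-g).max(2)
for n,(x0,y0,x1,y1) in dict(vialA=(211,198,228,217),vialB=(211,225,226,246),bottle=(65,165,110,220),carton=(75,230,140,290),jar=(370,180,410,225),beaker=(360,235,410,290),driver=(98,153,145,198)).items(): print(n,(d[y0:y1,x0:x1]>40).sum())
E
```

```text
158 127 31
20.79113924050633 24.265822784810126 7 30 12 33
20.385826771653544 24.212598425196852 7 30 12 33
vialA 0
vialB 0
bottle 0
carton 0
jar 0
beaker 0
driver 0
```

```bash
python3 - <<'E'
from h import *
from bench import cams
f=cams.get_image("scene")["frame"][:,:,::-1]; g=cv2.imread("raw_scene.png")
a=np.hstack([cv2.resize(x[205:245,280:320],(400,400),interpolation=cv2.INTER_NEAREST) for x in(g,f)]);cv2.imwrite("pics/c2.png",a)
E
```

```text
(no output)
```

View pics/c2.png

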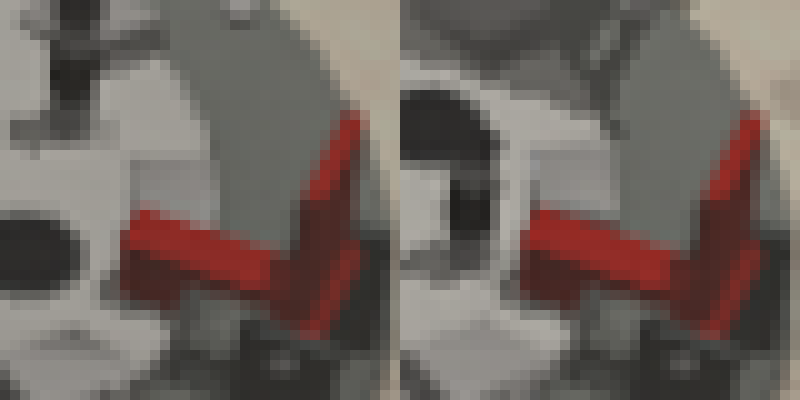

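The left (start) and right (now) crops show the pawl in the same pose, with the tab top, arm tip and nose on the same pixels. It is fully home.

```bash
python3 -c "
from bench import order;print(order.sign_off())"
```

```text
the job is handed in; nothing more can be done
None
```

The wheel is back one notch with the pawl seated in the new notch, and I have handed the job in, about 16 s into the 53 s allowed. The sign-off gives no verdict.

With the closed fingertips I tipped the pawl right back by its tab. I then pushed the orange pin clockwise round to the pointer, tipped the pawl down by the outer face of its arm, and backed the arm well clear.

**Last checks:**
- **Wheel:** the scene camera put it at about -0.78 rad before the pawl came down, with the four pins reading -0.76 to -0.79. In the final picture the pins look unmoved, but I did not measure the angle again.
- **Pawl:** its outline covers the same pixels as at the start, when it was down and home. A count of red pixels differed by 31, 158 against 127. I put that down to shadow, since the edges agree.
- **Other things on the bench:** none of the vials or other items shows any change in the scene picture.
- **Forces:** readings at the wrist stayed within about 3 N wherever I read them.

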